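Tip the offcuts off the sprung board and hold it just short of its balance point

TASK

Tip the five wooden offcuts off the hinged board into the box behind its hinge: take the board by its bar handle and raise it until it is clearly past its balance point, but never let it spring fully open. Then ease it back and finish while still holding the bar, with the board kept still about five degrees below its balance point, so that the space beneath can be swept out. All five offcuts must end up in the box, and the other things on the bench stay where they are.

Things in the scene. Friction and masses are not known exactly. Their poses are not given: they have to be found in the camera images.
- tipper: Fixed plywood stand: sprung tip board on one side of a hinge line, open offcut box on the other. Origin on the bench top straight below the middle of the hinge line; +x points from the hinge over the box, -x over the board, y runs along the hinge line, z up. With the board down, all on the board's side but the bar lies below z 130 mm; hinge cheeks at y +-138, 115 high.
- board_hinge (a point): Middle of the board's hinge line, 95 mm above the tipper's origin. The board is plywood, 185 mm from here to its free edge, 246 wide, 15 thick (half of it above the hinge line), with 22 mm high rims on three sides, none at the hinge. Level when down.
- board (a joint): Angle of the tip board, rad: 0 = down, level; grows as the bar is raised and the board swings up towards the box; stop at 1.45. Balance point at 1.00 (57 degrees): below it the board falls back by its weight, above it the spring throws it open; it stays nowhere between unless held. Force at the bar under 5 N. Pieces slide off from about 0.4 to 0.7 on. Reads also while held.
- board_bar (a point): Middle of the board's round steel bar handle, moving with the board: 14 mm thick, free over 90 mm, level, parallel to the hinge line, held by a 10 mm arm at each end. At board angle 0 it is at x -235, y 0, z 125 mm in the tipper's frame (235 out from and 30 above the hinge line), 50 mm beyond the board's edge. Gripped across from above, it can turn between the fingers.
- box_in (a point): Centre of the offcut box's inner floor, at x 130, y 0, z 8 mm in the tipper's frame. The box is open on top, inside 234 (x) by 260 (y) mm; walls 8 thick, tops 105 mm above the bench, but only 70 at the wall by the hinge.
- off_tenon: Wooden offcut on the tip board: block 30 x 30 x 26 with an 18 mm long, 14 mm wide tenon (mm), 20 to 50 g. Origin at the centre of its underside.
- off_notch: Wooden offcut on the tip board: U-notched block 46 x 30 x 24 (mm), 20 to 50 g. Origin at the centre of its underside.
- off_disc: Wooden offcut on the tip board: disc, diameter 44, 22 thick (mm), 20 to 50 g. Origin at the centre of its underside.
- off_slab: Wooden offcut on the tip board: slab 46 x 28 x 18 (mm), 20 to 50 g. Origin at the centre of its underside.
- off_step: Wooden offcut on the tip board: stepped block 44 x 28 x 28 (mm), 20 to 50 g. Origin at the centre of its underside.
- screw_jar: Bystander, to be left alone: amber glass jar with steel cap, diameter 60, height 75 (it stands beside the tipper) (mm). Origin at the centre of its underside.
- sanding_block: Bystander, to be left alone: cork sanding block 70 x 110 x 22 (mm). Origin at the centre of its underside.
- sander: Bystander, to be left alone: blue and black electric sander, about 230 x 90 x 100 (mm). Origin at the centre of its underside.
- mallet: Bystander, to be left alone: wooden mallet lying down, 280 long, head 65 x 120 x 70 (mm). Origin at the centre of its underside.
- glue: Bystander, to be left alone: white glue bottle, diameter 64, height 180 (mm). Origin at the centre of its underside.
- log: Bystander, to be left alone: upright round of wood, diameter 104, height 85 (mm). Origin at the centre of its underside.

How it is judged:
By the outcome, as a careful person would: the job done as asked, in the order asked, and still so for the second after the job is handed in, while the arm keeps its last pose, push and grip.
It also fails if it takes over 48 s, if anything falls off the work surface, if the arm or the gripper's body presses on something with over 40 N, if the wrist force passes 120 N, or if a joint passes its speed limit or range.

ROBOT

A 6-joint arm with a two-finger parallel gripper is mounted at the origin on the work surface. World frame = base frame: x ahead of the robot, y to its left, z up, the work surface at z = 0. Lengths are in mm, angles in rad, forces in N, time in s.
With the tool pointing down it reaches from about 275 to 1000 mm from the base axis. Payload 8.4 kg.
Tool frame: the origin (TCP) lies midway between the tips of the shut fingers; the grasp point (between the pads) lies 19 mm behind it; x points along the fingers, y is the direction in which the jaws open and shut, and the axes are right-handed (so a half turn about x gives the same grasp; the last joint's range is limited). The gripper opens to 85 mm and grips with 20 to 120 N. Pads are 22 mm wide; open, the fingers measure 114 mm over their backs; the gripper's body (76 mm by 85 mm) begins 54 mm behind the grasp point. The pads swing forward as they close: fully open they stand 13 mm farther back than shut.
Start: joints at [1.129, 0.353, 1.633, -0, 1.155, -0.002], TCP at [266.098, 565.526, 231.281] pointing down, gripper open.
Joint ranges: [-2.63, 2.63], [-0.92, 2.1], [0.06, 2.66], [-1.3, 4.44], [0, 2.69], [-3.02, 3.02]. Speed limits (rad/s): [2.22, 2.22, 2.79, 3.14, 3.14, 3.14].

INTERFACE

Orientations are given as a 3x3 rotation matrix whose columns are the frame's x, y, z axes.
In Python, from workcell import env gives the robot as it stands.
- The arm moves only by the tool drive_tool, never from a script. Its arguments are lists of equal length, an entry for each row: "fingers": the finger opening in cm, from 0 to 8.54; "offset": the shift along the tool's x, y, z in cm, a list of three; "roll": the turn about the tool's x in degrees. In form: {"fingers": [fingers, ...], "offset": [[x, y, z], ...], "roll": [roll, ...]}. A call has exactly 10 rows; each row shifts and turns the pose as measured when the row begins, along the tool's axes as they then stand; what a row does not reach is not made up. A row lasts 1/8 s, in which the tool goes at most 62.5 mm and 10.7 degrees, less where a joint would pass 70% of its speed; a pose out of reach is approached as far as the arm can. A call is refused whole if a number of a shift passes 6.25 or a number of a turn 10.7, either way. A call with a gripper value outside its range is refused whole. The fingers move at their own pace and stop on an object; "grip_force" is the grip in N (left out, the last holds). Time passes only in rows, so rows that do not move let the fingers close, or fill a call up. It gives the time, the measured TCP pose, the force and the opening at its end, in the units of the state.
- env.state(): the state, without advancing time (a new reading comes with each control period).
- env.snapshot(name): name is "side" or "top" or "wrist"; returns a dict with "frame" (420x560x3 uint8, red, green, blue), "intrinsics" (3x3 intrinsics, pixels), "dist" ([k1, k2, p1, p2, k3] as OpenCV has them; the pictures are not rectified), "world_from_camera" (4x4, takes a point from camera to world coordinates); the wrist camera has in their place "hand_eye" (4x4, takes a point from camera to tool coordinates, whose origin is the TCP and whose axes are the tool frame's). Camera axes: x right, y down, z forward; pixel columns grow to the right and rows downward; lengths in mm; the calibration is good to about 2 mm. A picture is of the moment at which its call begins: read the wrist's pose just before it. There is no depth.
- env.sign_off(): hands the job in, once; it reports no verdict.
The state is a dict: "time_s": time; "qpos": joint angles; "joint_vel": joint speeds; "joint_torque": joint torques, N m; "position": TCP position; "tcp_rot": TCP orientation; "wrist_force": force on the tool from outside, world axes, zero at the start; "ft_torque": the same for the moment, N m; "grip_width": finger opening in mm.
Only numpy, scipy, OpenCV 4.12 (cv2) and the standard library are available. Lean on these libraries where they do the work, as an engineer would, in place of code of your own. Each camera call takes 0.05 s, during which the arm holds its last target. There are 200 camera calls.

## Working session

There is one attempt and no reset: what is moved stays moved. The work goes in short steps, Python scripts to look and compute and a tool call to move; the robot and the scene stay as the last step left them, time stands still between calls to the robot, and variables do not carry over. Pictures are saved under pics/ and viewed, about 8 in all and at most 12, crops included, and the job is handed in when it is done.

Besides the shell and the picture viewer there is one more tool, called after "Call:" by a JSON object that holds its "op" and its "data". drive_tool: Moves the arm, as the interface text tells. Its arguments: {"type":"object","properties":{"fingers":{"type":"array","items":{"type":"number"}},"offset":{"type":"array","items":{"type":"array","items":{"type":"number"}}},"roll":{"type":"array","items":{"type":"number"}},"grip_force":{"type":"number"}},"required":["fingers","offset","roll"]}

```bash
mkdir -p pics; ls; python3 - <<'E'
from workcell import env
import cv2,pickle
s=env.state();print(s)
d={}
for n in("top","side"):
    r=env.snapshot(n);d[n]=r
    cv2.imwrite(f"pics/{n}0.png",r["frame"][:,:,::-1]);print(n,r["intrinsics"],r["dist"],r["world_from_camera"])
pickle.dump(d,open("d0.pkl","wb"))
E
```

```text
pics
{'time_s': 0.0, 'qpos': array([ 1.12856842e+00,  3.53659383e-01,  1.63415274e+00,  2.22282508e-05,
        1.15521129e+00, -2.40074984e-03]), 'joint_vel': array([-0.00086189,  0.00080625, -0.00325741,  0.00059098, -0.00071465,
       -0.00013452]), 'joint_torque': array([ 1.57471928e-03, -6.05264854e+01, -3.42063081e+01,  1.49169787e-04,
        9.52118455e-03,  8.25971398e-06]), 'position': array([265.89805292, 565.07402677, 230.54671341]), 'tcp_rot': array([[-6.30679269e-04,  4.25790763e-01,  9.04821434e-01],
       [-1.28441815e-03,  9.04820523e-01, -4.25791229e-01],
       [-9.99998976e-01, -1.43070677e-03, -2.37581620e-05]]), 'wrist_force': array([-0.70066787,  0.58971911,  1.03099591]), 'ft_torque': array([-0.01887218,  0.03464612, -0.00689425]), 'grip_width': 85.252122036971}
top [[424.54765095   0.         286.14338235]
 [  0.         424.54765095 206.51498952]
 [  0.           0.           1.        ]] [-0.13166106  0.          0.          0.          0.        ] [[ 2.14446182e-02 -9.85963076e-01  1.65580620e-01  2.91266242e+02]
 [-9.99583232e-01 -2.43459803e-02 -1.55124242e-02  2.39644358e+01]
 [ 1.93259000e-02 -1.65178954e-01 -9.86074248e-01  1.73063724e+03]
 [ 0.00000000e+00  0.00000000e+00  0.00000000e+00  1.00000000e+00]]
side [[508.78971452   0.         281.33549483]
 [  0.         508.78971452 206.96384862]
 [  0.           0.           1.        ]] [-0.11565713  0.          0.          0.          0.        ] [[-9.61483385e-01 -1.82014667e-01  2.05962041e-01  2.63459414e+02]
 [-2.74712217e-01  6.61167662e-01 -6.98133598e-01  1.13914273e+03]
 [-9.10488682e-03 -7.27824143e-01 -6.85703374e-01  1.19395319e+03]
 [ 0.00000000e+00  0.00000000e+00  0.00000000e+00  1.00000000e+00]]
```

View pics/top0.png

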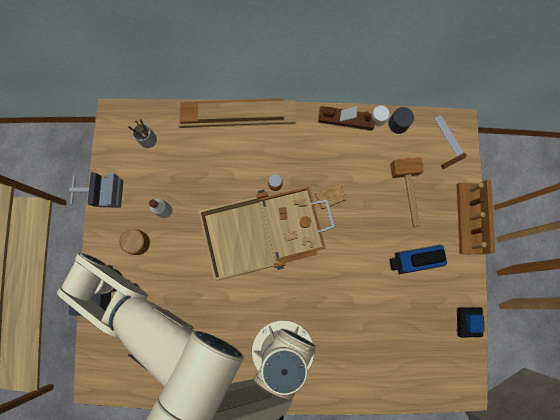

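View pics/side0.png

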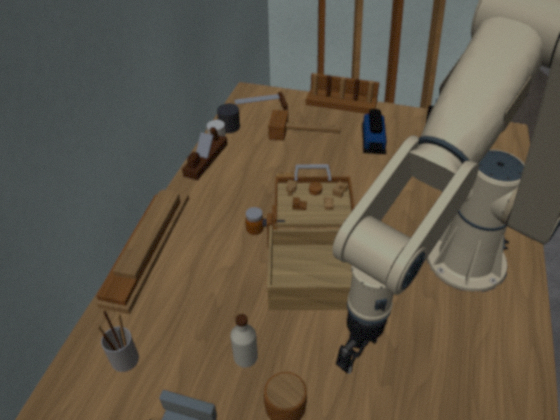

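The top view shows the tipper, with its hinge near (270,232), the box to the left and the bar handle at about (326,215). The side view shows the bar at about (313,167). Next I'll enlarge both.

```bash
python3 - <<'E'
import cv2,pickle,numpy as np
d=pickle.load(open("d0.pkl","rb"))
a=d["top"]["frame"][175:290,195:345];b=d["side"]["frame"][150:315,255:365]
a=cv2.resize(a,None,fx=3,fy=3,interpolation=cv2.INTER_CUBIC);b=cv2.resize(b,None,fx=3,fy=3,interpolation=cv2.INTER_CUBIC)
im=np.zeros((500,790,3),np.uint8);im[:345,:450]=a;im[:495,455:785]=b
cv2.imwrite("pics/crop1.png",im[:,:,::-1])
E
```

```text
(no output)
```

View pics/crop1.png

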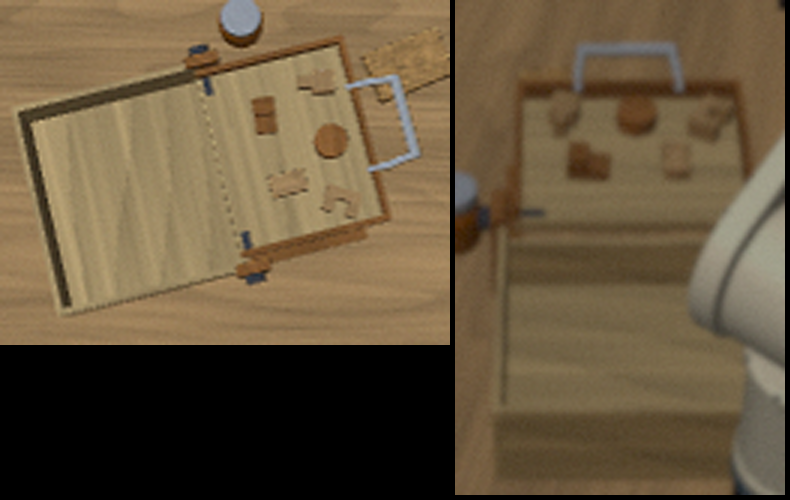

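```bash
cat > h.py <<'E'
import numpy as np,cv2
def ray(c,px):
    K,D,T=c["intrinsics"],c["dist"],c["world_from_camera"]
    u=cv2.undistortPoints(np.array([[px]],float),K,D)[0,0]
    return T[:3,3],T[:3,:3]@np.array([u[0],u[1],1])
def plane(c,px,z):
    o,r=ray(c,px);return o+r*(z-o[2])/r[2]
def tri(c1,p1,c2,p2):
    o1,r1=ray(c1,p1);o2,r2=ray(c2,p2)
    s=np.linalg.lstsq(np.c_[r1,-r2],o2-o1,rcond=None)[0]
    a,b=o1+s[0]*r1,o2+s[1]*r2;return (a+b)/2,np.linalg.norm(a-b)
E
python3 - <<'E'
import pickle,numpy as np
from h import *
d=pickle.load(open("d0.pkl","rb"));t,s=d["top"],d["side"]
P=lambda x,y:(195+(x-1)/3,175+(y-1)/3)
S=lambda x,y:(255+(x-456)/3,150+(y-1)/3)
# tipper y: left of +x ; +x points image-left(world +y); y+ = toward world -x (image down)
L=[((-235,-50),(396,79),125),((-235,50),(416,154),125),((-185,-123),(343,40),124.5),((-185,123),(388,218),124.5),((255,-138),(15,108),105),((255,138),(62,313),105)]
W=[];M=[]
for m,p,z in L:
    w=plane(t,P(*p),z);W.append(w[:2]);M.append(m);print(m,w.round(1))
W=np.array(W);M=np.array(M,float)
def fit(W,M):
    a=M-M.mean(0);b=W-W.mean(0);th=np.arctan2((a[:,0]*b[:,1]-a[:,1]*b[:,0]).sum(),(a*b).sum())
    R=np.array([[np.cos(th),-np.sin(th)],[np.sin(th),np.cos(th)]]);return th,W.mean(0)-R@M.mean(0),R
th,o,R=fit(W,M);print(np.degrees(th),o);print((W-(M@R.T+o)).round(1));print("bar",R@[-235,0]+o)
print(tri(t,P(396,79),s,S(580,48)),tri(t,P(416,154),s,S(677,45)))
E
```

```text
(-235, -50) [ 586.3 -157.1  125. ]
(-235, 50) [ 489.9 -183.2  125. ]
(-185, -123) [635.8 -88.2 124.5]
(-185, 123) [ 407.7 -148.2  124.5]
(255, -138) [539.6 333.8 105. ]
(255, 138) [279.  260.8 105. ]
105.28407104999246 [475.21320478  56.04448631]
[[ 0.9  0.4]
 [ 0.9  0.6]
 [-6.8  1.8]
 [ 2.3  6.7]
 [-1.5 -4.6]
 [ 4.2 -4.8]]
bar [ 537.16035173 -170.64373788]
(array([ 588.94635413, -156.85570703,  124.74947681]), np.float64(5.15317220489596)) (array([ 487.81753686, -182.42809486,  131.84168756]), np.float64(2.3632855621638167))
```

The bar centre is at about (537,-171,125), and the tipper's +x points at about 105° in the world frame. The tool yaw goal is -75°, which keeps joint 6 within range. I'll write a row planner that prints numbers for me to enter.

```bash
cat > plan.py <<'E'
import numpy as np
from scipy.spatial.transform import Rotation as Ro
def rows(pts,yaw,s,step=55.,turn=10.):
    """pts: list of world waypoints (one per row if given 10, else single goal)"""
    p=np.array(s["position"],float);R=np.array(s["tcp_rot"])
    off=[];rol=[]
    for i in range(10):
        g=np.array(pts[min(i,len(pts)-1)],float);v=g-p
        n=np.linalg.norm(v);v*=min(1,step/max(n,1e-9))
        cur=np.degrees(np.arctan2(R[1,1],R[0,1]));dy=(yaw-cur+180)%360-180
        r=round(float(np.clip(-dy,-turn,turn)),1)
        o=np.round(R.T@v/10,2);off.append(o.tolist());rol.append(r)
        p=p+R@(o*10);R=R@Ro.from_euler("x",r,degrees=True).as_matrix()
    print("offset",off);print("roll",rol);print("end",p.round(1))
E
python3 - <<'E'
from workcell import env;from plan import *
rows([(537,-171,230)],-75,env.state())
E
```

```text
offset [[0.01, -3.86, 3.92], [0.01, -3.12, 4.53], [0.01, -2.29, 5.0], [0.01, -1.39, 5.32], [0.01, -0.44, 5.48], [0.01, 0.52, 5.48], [0.01, 1.46, 5.3], [0.01, 2.36, 4.97], [0.01, 3.19, 4.48], [0.01, 3.92, 3.86]]
roll [10.0, 10.0, 10.0, 10.0, 10.0, 10.0, 10.0, 10.0, 10.0, 10.0]
end [456.   49.  230.1]
```

Call:
{"op": "drive_tool", "data": {"fingers": [5,5,5,5,5,5,5,5,5,5], "offset": [[-0.5,-3.9,3.9],[-0.5,-3.1,4.5],[-0.5,-2.3,5],[0,-1.4,5.3],[0,-0.4,5.5],[0,0.5,5.5],[0,1.5,5.3],[0,2.4,5],[0,3.2,4.5],[0,3.9,3.9]], "roll": [10,10,10,10,10,10,10,10,10,10], "grip_force": 30}}

```text
time_s: 1.35
position: [447.0, 30.7, 244.8]
tcp_rot: [[-0.0, 0.788, -0.616], [-0.002, -0.616, -0.788], [-1.0, 0.001, 0.002]]
wrist_force: [1.5, 0.5, 0.5]
grip_width: 49.6
```

```bash
python3 - <<'E'
from workcell import env;from plan import *
s=env.state();print(s["position"],s["qpos"],s["grip_width"],s["time_s"])
rows([(537,-171,235)],-75,s)
E
```

```text
[446.99716721  30.72459006 244.79708119] [ 0.06707263  0.05706407  1.97809527 -0.00262123  1.10674654  0.73211108] 49.6195553608316 1.35
offset [[0.26, 4.85, 2.57], [0.25, 5.23, 1.69], [0.26, 5.44, 0.76], [0.25, 5.49, -0.2], [0.01, 0.11, -0.02], [-0.0, 0.0, -0.0], [-0.0, 0.0, -0.0], [-0.0, 0.0, -0.0], [-0.0, 0.0, -0.0], [-0.0, 0.0, -0.0]]
roll [10.0, 10.0, 10.0, 7.0, -0.0, -0.0, -0.0, -0.0, -0.0, -0.0]
end [ 537. -171.  235.]
```

Call:
{"op": "drive_tool", "data": {"fingers": [5,5,5,5,5,5,5,5,5,5], "offset": [[0.2,4.8,2.6],[0.2,5.2,1.7],[0.3,5.4,0.8],[0.3,4,-0.2],[0,1,0],[0,0,0],[0,0,0],[0,0,0],[0,0,0],[0,0,0]], "roll": [10,10,10,7,0,0,0,0,0,0]}}

```text
time_s: 2.6
position: [530.2, -172.8, 234.0]
tcp_rot: [[-0.002, 0.237, -0.971], [-0.001, -0.971, -0.237], [-1.0, 0.0, 0.002]]
wrist_force: [0.9, 0.3, -0.0]
grip_width: 49.6
```

```bash
python3 - <<'E'
from workcell import env;from plan import *
import cv2,pickle
s=env.state();r=env.snapshot("wrist");pickle.dump((s,r),open("w1.pkl","wb"))
print(s["position"],s["tcp_rot"],r["hand_eye"]);cv2.imwrite("pics/w1.png",r["frame"][:,:,::-1])
E
```

```text
[ 530.20514843 -172.82955913  234.0395326 ] [[-1.83112630e-03  2.37210460e-01 -9.71456558e-01]
 [-6.26468204e-04 -9.71458268e-01 -2.37209697e-01]
 [-9.99998127e-01  1.74225731e-04  1.92746760e-03]] [[ 8.77261935e-04 -3.21344709e-01  9.46961883e-01 -1.40954114e+02]
 [ 9.99999202e-01 -5.78591948e-04 -1.12273653e-03  3.32245589e-01]
 [ 9.08689964e-04  9.46962113e-01  3.21343946e-01 -8.31854454e+01]
 [ 0.00000000e+00  0.00000000e+00  0.00000000e+00  1.00000000e+00]]
```

View pics/w1.png

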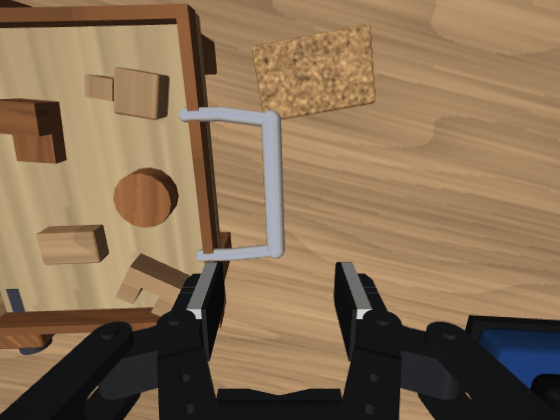

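The wrist view shows the bar's centre line running from (271,120) to (276,250), with the sanding block just beyond it.

```bash
python3 - <<'E'
import pickle,numpy as np,cv2
from h import *;from plan import *
s,r=pickle.load(open("w1.pkl","rb"));T=np.eye(4);T[:3,:3]=s["tcp_rot"];T[:3,3]=s["position"]
r["world_from_camera"]=T@r["hand_eye"]
f=r["frame"].astype(int);g=cv2.cvtColor(r["frame"],cv2.COLOR_RGB2HSV)
def cx(row):
    seg=f[row,240:320];m=(seg[:,2]>seg[:,0]+3)&(seg.sum(1)>250);i=np.where(m)[0]+240;return i.mean(),len(i)
a=cx(140);b=cx(235);print(a,b)
A=plane(r,(a[0],140),125);B=plane(r,(b[0],235),125);print(A,B)
e=[plane(r,p,125) for p in((271,119),(276,251))];m=(e[0]+e[1])/2;print(e,np.linalg.norm(e[0]-e[1]))
d=A-B;ang=np.degrees(np.arctan2(d[1],d[0]));print("bar dir",ang,"mid",m)
rows([(m[0],m[1],m[2]-18)],ang-90,s,step=25)
E
```

```text
(np.float64(269.0), 11) (np.float64(273.5), 10)
[ 574.07501105 -155.16236133  125.        ] [ 503.71563431 -175.18606719  125.        ]
[array([ 588.46453861, -153.22613756,  125.        ]), array([ 490.85452758, -180.27261932,  125.        ])] 101.28783949445884
bar dir 15.885921607793609 mid [ 539.6595331  -166.74937844  125.        ]
offset [[2.49, -0.07, -0.21], [2.49, -0.06, -0.22], [2.49, -0.07, -0.22], [2.49, -0.06, -0.21], [2.49, -0.07, -0.22], [0.25, -0.0, -0.02], [0.0, -0.0, 0.0], [0.0, -0.0, 0.0], [0.0, -0.0, 0.0], [0.0, -0.0, 0.0]]
roll [-2.2, 0.0, 0.0, 0.0, 0.0, 0.0, 0.0, 0.0, 0.0, 0.0]
end [ 539.7 -166.8  107. ]
```

Call:
{"op": "drive_tool", "data": {"fingers": [5,5,5,5,5,5,5,5,5,5], "offset": [[2.5,-0.1,-0.3],[2.5,-0.1,-0.3],[2.5,-0.1,-0.3],[2,0,-0.1],[1.5,0,0],[1,0,0],[0.7,0,0],[0,0,0],[0,0,0],[0,0,0]], "roll": [-2,0,0,0,0,0,0,0,0,0]}}

```text
time_s: 3.9
position: [541.6, -167.6, 105.7]
tcp_rot: [[0.004, 0.273, -0.962], [-0.002, -0.962, -0.273], [-1.0, 0.003, -0.003]]
wrist_force: [0.0, -0.3, -0.9]
grip_width: 50.2
```

```bash
python3 - <<'E'
from workcell import env;from plan import *
import cv2,pickle
s=env.state();r=env.snapshot("wrist");pickle.dump((s,r),open("w2.pkl","wb"))
print(s["position"],s["wrist_force"]);cv2.imwrite("pics/w2.png",r["frame"][:,:,::-1])
E
```

```text
[ 541.57767943 -167.5745153   105.7426882 ] [ 0.02922684 -0.2709576  -0.87530757]
```

View pics/w2.png

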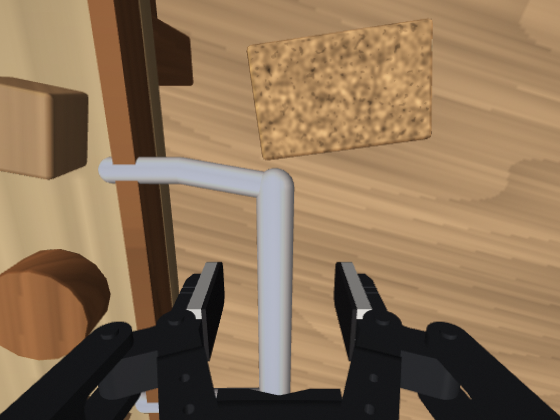

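The bar runs between the fingers at column 275, against a finger midpoint of about 279. Now I'll close.

Call:
{"op": "drive_tool", "data": {"fingers": [1,0.5,0.5,0.5,0.5,0.5,0.5,0.5,0.5,0.5], "offset": [[0,-0.1,0],[0,0,0],[0,0,0],[0,0,0],[0,0,0],[0,0,0],[0,0,0],[0,0,0],[0,0,0],[0,0,0]], "roll": [0,0,0,0,0,0,0,0,0,0], "grip_force": 35}}

```text
time_s: 5.2
position: [541.3, -166.0, 106.3]
tcp_rot: [[0.004, 0.272, -0.962], [-0.002, -0.962, -0.272], [-1.0, 0.003, -0.004]]
wrist_force: [-0.8, 2.0, 0.6]
grip_width: 12.5
```

```bash
cat > arc.py <<'E'
import numpy as np,sys
from workcell import env
r=np.hypot(235,30);f0=np.arctan2(30,235)
P0=np.array([541.3,-166.0,106.3]);ux=np.array([-.272,.962,0])
def theta(s):
    d=s["position"]-P0;x=-235+d@ux;z=30+d[2];return np.arctan2(z,-x)-f0,np.hypot(x,z)-r,x,z
def go(tgts):
    s=env.state();t,e,x,z=theta(s)
    print("theta",round(t,3),"raderr",round(e,1),"lat",round(float((s["position"]-P0)@[.962,.272,0]),1),"F",s["wrist_force"].round(1),"T",s["ft_torque"].round(2),s["grip_width"].round(1),"yaw",np.degrees(np.arctan2(s["tcp_rot"][1,1],s["tcp_rot"][0,1])).round(1),"t",s["time_s"])
    if tgts is None:return
    o=[]
    for g in tgts:
        X,Z=-r*np.cos(g+f0),r*np.sin(g+f0)
        o.append([round(-(Z-z)/10,2),round(-(X-x)/10,2),0]);x,z=X,Z
    print(o)
if __name__=="__main__":
    a=[float(v) for v in sys.argv[1:]]
    go(None if not a else np.linspace(theta(env.state())[0],a[0],int(a[1])+1)[1:])
E
python3 arc.py 0.5 10
```

```text
Traceback (most recent call last):
  File "arc.py", line 18, in <module>
    go(None if not a else np.linspace(theta(env.state())[0],a[0],int(a[1])+1)[1:])
    ~~^^^^^^^^^^^^^^^^^^^^^^^^^^^^^^^^^^^^^^^^^^^^^^^^^^^^^^^^^^^^^^^^^^^^^^^^^^^^
  File "arc.py", line 9, in go
    print("theta",round(t,3),"raderr",round(e,1),"lat",round(float((s["position"]-P0)@[.962,.272,0]),1),"F",s["wrist_force"].round(1),"T",s["ft_torque"].round(2),s["grip_width"].round(1),"yaw",np.degrees(np.arctan2(s["tcp_rot"][1,1],s["tcp_rot"][0,1])).round(1),"t",s["time_s"])
                                                                                                                                                                  ^^^^^^^^^^^^^^^^^^^^^
AttributeError: 'float' object has no attribute 'round'
```

```bash
sed -i 's/s\["grip_width"\].round(1)/round(s["grip_width"],1)/' arc.py; python3 arc.py 0.5 10
```

```text
theta -0.0 raderr -0.0 lat 0.0 F [-0.8  2.   0.6] T [ 0.2   0.05 -0.  ] 12.5 yaw -74.2 t 5.2
[[np.float64(-1.17), np.float64(-0.18), 0], [np.float64(-1.16), np.float64(-0.24), 0], [np.float64(-1.15), np.float64(-0.3), 0], [np.float64(-1.13), np.float64(-0.35), 0], [np.float64(-1.11), np.float64(-0.41), 0], [np.float64(-1.09), np.float64(-0.46), 0], [np.float64(-1.07), np.float64(-0.52), 0], [np.float64(-1.04), np.float64(-0.57), 0], [np.float64(-1.01), np.float64(-0.62), 0], [np.float64(-0.98), np.float64(-0.67), 0]]
```

Call:
{"op": "drive_tool", "data": {"fingers": [0.5,0.5,0.5,0.5,0.5,0.5,0.5,0.5,0.5,0.5], "offset": [[-0.6,-0.1,0],[-1.2,-0.2,0],[-1.2,-0.3,0],[-1.1,-0.3,0],[-1.1,-0.4,0],[-1.1,-0.5,0],[-1.1,-0.5,0],[-1,-0.6,0],[-1,-0.6,0],[-1,-0.7,0]], "roll": [0,0,0,0,0,0,0,0,0,0]}}

```text
time_s: 6.45
position: [529.9, -124.7, 218.3]
tcp_rot: [[0.008, 0.273, -0.962], [-0.006, -0.962, -0.273], [-1.0, 0.008, -0.006]]
wrist_force: [2.6, -4.7, 0.0]
grip_width: 13.0
```

```bash
python3 arc.py 0.9 10 | sed 's/np.float64//g'; python3 - <<'E'
from workcell import env
import cv2
cv2.imwrite("pics/w3.png",env.snapshot("side")["frame"][130:330,235:385,::-1].repeat(3,0).repeat(3,1))
E
```

```text
theta 0.509 raderr 2.0 lat 0.2 F [ 2.6 -4.7  0. ] T [-1.08 -0.46 -0.09] 13.0 yaw -74.2 t 6.45
[[(-0.61), (-0.73), 0], [(-0.71), (-0.59), 0], [(-0.69), (-0.62), 0], [(-0.66), (-0.65), 0], [(-0.64), (-0.67), 0], [(-0.61), (-0.7), 0], [(-0.58), (-0.72), 0], [(-0.55), (-0.74), 0], [(-0.52), (-0.76), 0], [(-0.49), (-0.78), 0]]
```

View pics/w3.png

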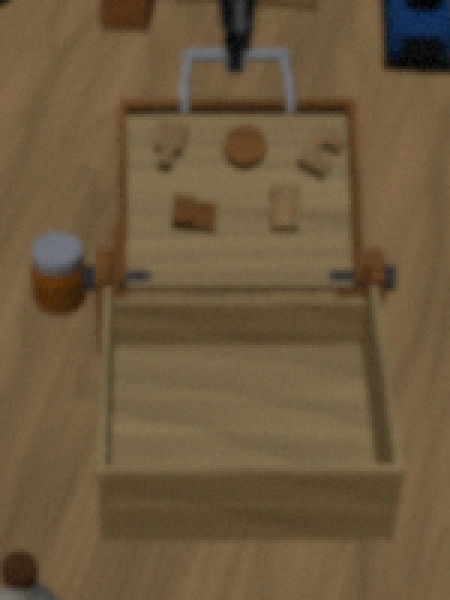

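The bar is held and the board is at about 0.5 rad, with all five pieces still on it. I'll keep raising slowly so that they slide rather than drop.

Call:
{"op": "drive_tool", "data": {"fingers": [0.5,0.5,0.5,0.5,0.5,0.5,0.5,0.5,0.5,0.5], "offset": [[-0.7,-0.6,0],[-0.7,-0.6,0],[-0.7,-0.6,0],[-0.7,-0.6,0],[-0.6,-0.7,0],[-0.6,-0.7,0],[-0.6,-0.7,0],[-0.6,-0.7,0],[-0.5,-0.8,0],[-0.5,-0.8,0]], "roll": [0,0,0,0,0,0,0,0,0,0]}}

```text
time_s: 7.75
position: [510.8, -56.0, 286.3]
tcp_rot: [[0.012, 0.274, -0.962], [-0.01, -0.962, -0.274], [-1.0, 0.013, -0.009]]
wrist_force: [2.9, -2.1, 0.6]
grip_width: 12.7
```

```bash
python3 arc.py 1.17 8 | sed 's/np.float64//g'
```

```text
theta 0.922 raderr 5.4 lat 0.6 F [ 2.9 -2.1  0.6] T [-0.69 -0.53 -0.05] 12.7 yaw -74.1 t 7.75
[[(0.11), (-0.91), 0], [(-0.34), (-0.65), 0], [(-0.32), (-0.66), 0], [(-0.3), (-0.67), 0], [(-0.27), (-0.68), 0], [(-0.25), (-0.69), 0], [(-0.23), (-0.7), 0], [(-0.21), (-0.7), 0]]
```

Call:
{"op": "drive_tool", "data": {"fingers": [0.5,0.5,0.5,0.5,0.5,0.5,0.5,0.5,0.5,0.5], "offset": [[-0.1,-0.8,0],[-0.2,-0.7,0],[-0.2,-0.7,0],[-0.2,-0.7,0],[-0.2,-0.7,0],[-0.2,-0.7,0],[-0.2,-0.7,0],[-0.2,-0.7,0],[0,0,0],[0,0,0]], "roll": [0,0,0,0,0,0,0,0,0,0]}}

```text
time_s: 9.0
position: [495.4, -0.3, 309.1]
tcp_rot: [[0.021, 0.275, -0.961], [-0.018, -0.961, -0.275], [-1.0, 0.023, -0.015]]
wrist_force: [1.1, -2.2, 4.0]
grip_width: 12.7
```

```bash
python3 arc.py 1.2 3| sed 's/np.float64//g'; python3 - <<'E'
from workcell import env
import cv2,pickle,numpy as np
a=env.snapshot("side");b=env.snapshot("top");s=env.state();pickle.dump((a,b,s),open("d4.pkl","wb"))
im=np.zeros((600,800,3),np.uint8)
x=a["frame"][130:330,235:385].repeat(3,0).repeat(3,1);im[:600,:450]=x
y=b["frame"][175:290,230:345].repeat(3,0).repeat(3,1);im[:345,455:800]=y
cv2.imwrite("pics/c4.png",im[:,:,::-1])
E
```

```text
theta 1.179 raderr 4.3 lat 0.9 F [ 1.1 -2.2  4. ] T [-0.56 -0.31 -0.09] 12.7 yaw -74.0 t 9.0
[[(0.38), (-0.27), 0], [(-0.04), (-0.16), 0], [(-0.04), (-0.16), 0]]
```

View pics/c4.png

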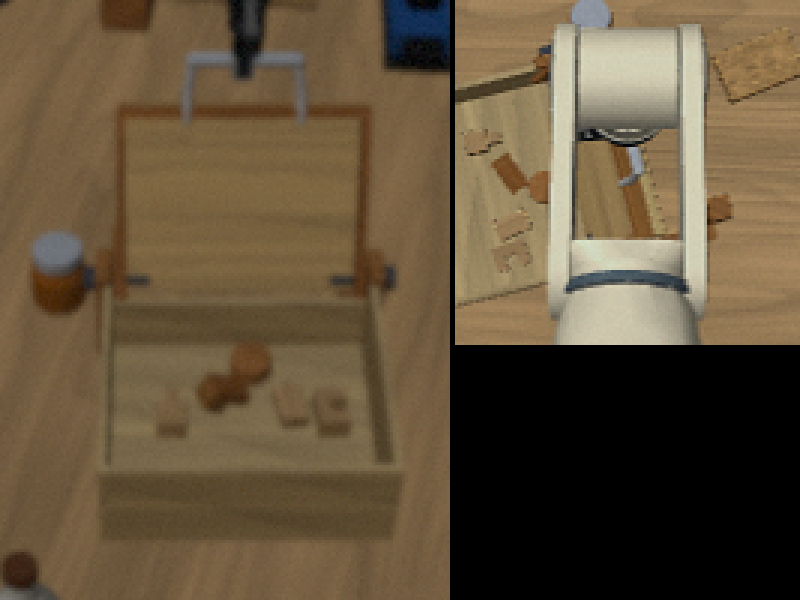

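All five offcuts lie in the box. At about 1.17 rad the board is roughly 10° past balance. I'll check the angle by eye before easing back.

```bash
cat > ang.py <<'E'
import numpy as np
from h import *
from scipy.optimize import minimize_scalar
th=np.radians(105.7);ux=np.array([np.cos(th),np.sin(th),0]);uy=np.array([-np.sin(th),np.cos(th),0]);O=np.array([475.4,57.6,95.])
def angle(cam,px,pt):
    o,r=ray(cam,px);r=r/np.linalg.norm(r);x,y,z=pt
    def P(t):
        c,s=np.cos(t),np.sin(t);return O+ux*(x*c+z*s)+uy*y+np.array([0,0,1])*(z*c-x*s)
    f=lambda t:np.linalg.norm(np.cross(P(t)-o,r))
    b=minimize_scalar(f,bounds=(-.1,1.5),method="bounded");return round(b.x,3),round(b.fun,1)
E
python3 - <<'E'
import pickle
from ang import *
a,b,s=pickle.load(open("d4.pkl","rb"));d=pickle.load(open("d0.pkl","rb"))["side"]
S=lambda x,y:(235+(x-1)/3,130+(y-1)/3)
for sg in(1,-1): pass
print("bar0",angle(d,(296.7,166),(-235,-50,30)),angle(d,(328.3,165),(-235,50,30)))
print("bar",angle(a,S(188,59),(-235,-50,30)),angle(a,S(303,59),(-235,50,30)))
print("rim",angle(a,S(118,109),(-185,-123,29.5)),angle(a,S(370,109),(-185,123,29.5)))
B=lambda x,y:(230+(x-456)/3,175+(y-1)/3)
print("top bar",angle(b,B(634,184),(-235,50,30)))
E
python3 arc.py 0.913 10| sed 's/np.float64//g'
```

```text
bar0 (np.float64(0.004), np.float64(2.6)) (np.float64(0.024), np.float64(3.0))
bar (np.float64(0.433), np.float64(2.3)) (np.float64(1.179), np.float64(2.8))
rim (np.float64(0.323), np.float64(3.6)) (np.float64(1.149), np.float64(3.9))
top bar (np.float64(1.216), np.float64(13.9))
theta 1.179 raderr 4.3 lat 0.9 F [ 2.2 -0.6  4.2] T [-0.45 -0.3  -0.06] 12.5 yaw -74.0 t 9.1
[[(0.59), (0.49), 0], [(0.19), (0.6), 0], [(0.2), (0.6), 0], [(0.22), (0.59), 0], [(0.24), (0.58), 0], [(0.25), (0.58), 0], [(0.27), (0.57), 0], [(0.28), (0.56), 0], [(0.3), (0.56), 0], [(0.31), (0.55), 0]]
```

Kinematics gives 1.174–1.179 rad. Vision gives 1.15–1.18 where the side view is unambiguous; the 0.43 and 0.32 values are the mirror solutions of the tangent ray. Now I'll ease back slowly.

Call:
{"op": "drive_tool", "data": {"fingers": [0.5,0.5,0.5,0.5,0.5,0.5,0.5,0.5,0.5,0.5], "offset": [[0.1,0.4,0],[0.2,0.6,0],[0.2,0.6,0],[0.2,0.6,0],[0.2,0.6,0],[0.3,0.6,0],[0.3,0.6,0],[0.3,0.6,0],[0.2,0.4,0],[0,0,0]], "roll": [0,0,0,0,0,0,0,0,0,0]}}

```text
time_s: 10.35
position: [509.6, -51.6, 286.9]
tcp_rot: [[0.017, 0.273, -0.962], [-0.015, -0.962, -0.274], [-1.0, 0.019, -0.013]]
wrist_force: [1.9, 0.5, 1.9]
grip_width: 12.4
```

```bash
cat >> arc.py <<'E'
    t,e,x,z=theta(env.state());tx=np.arccos(-x/r)-f0;print("theta_x",tx,np.degrees(tx),"x to go(+y mm)",-(-119.9-x))
E
python3 arc.py
```

```text
theta 0.939 raderr 3.7 lat 0.6 F [1.9 0.5 1.9] T [ 0.25 -0.33 -0.06] 12.4 yaw -74.1 t 10.35
theta_x 0.9305891954329868 53.318833358785085 x to go(+y mm) 3.579192865004032
```

Call:
{"op": "drive_tool", "data": {"fingers": [0.5,0.5,0.5,0.5,0.5,0.5,0.5,0.5,0.5,0.5], "offset": [[0.1,0.2,0],[0.1,0.2,0],[0,0,0],[0,0,0],[0,0,0],[0,0,0],[0,0,0],[0,0,0],[0,0,0],[0,0,0]], "roll": [0,0,0,0,0,0,0,0,0,0]}}

```text
time_s: 11.6
position: [510.5, -54.9, 284.9]
tcp_rot: [[0.017, 0.274, -0.962], [-0.014, -0.962, -0.274], [-1.0, 0.018, -0.012]]
wrist_force: [1.5, 1.3, -0.9]
grip_width: 12.6
```

```bash
python3 arc.py; python3 - <<'E'
from workcell import env
import cv2,pickle,numpy as np
w=env.snapshot("wrist");a=env.snapshot("side");b=env.snapshot("top");s=env.state();pickle.dump((a,b,w,s),open("d5.pkl","wb"))
im=np.zeros((600,800,3),np.uint8)
im[:400,:300]=a["frame"][130:330,235:385].repeat(2,0).repeat(2,1)
im[:345,305:755]=b["frame"][175:290,195:345].repeat(3,0).repeat(3,1)
im[350:560,305:585]=w["frame"][::2,::2]
cv2.imwrite("pics/c5.png",im[:,:,::-1])
E
```

```text
theta 0.923 raderr 3.6 lat 0.5 F [ 1.5  1.3 -0.9] T [ 0.52 -0.23 -0.02] 12.6 yaw -74.1 t 11.6
theta_x 0.9138825648149582 52.36161393448801 x to go(+y mm) 0.14760023587218996
```

View pics/c5.png

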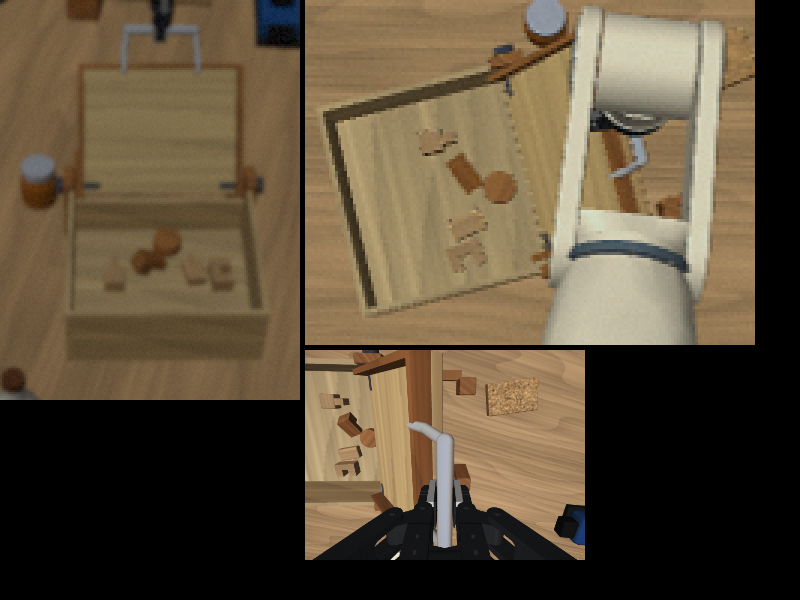

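All five offcuts are in the box, and the bar is still held between the pads. Next is an independent angle check from the top view, using the bar's corner at composite (639,164), and a check that nothing is moving.

```bash
python3 - <<'E'
import pickle
from ang import *
a,b,w,s=pickle.load(open("d5.pkl","rb"))
T=np.eye(4);T[:3,:3]=s["tcp_rot"];T[:3,3]=s["position"];w["world_from_camera"]=T@w["hand_eye"]
print("top",angle(b,(195+(639-306)/3,175+163/3),(-235,50,30)))
print("wrist",angle(w,(281,180),(-235,-50,30)))
S=lambda x,y:(235+x/2,130+y/2)
print("side",angle(a,S(125,28),(-235,-50,30)),angle(a,S(198,28),(-235,50,30)))
E
python3 arc.py
```

```text
top (np.float64(0.937), np.float64(4.0))
wrist (np.float64(0.918), np.float64(3.2))
side (np.float64(0.732), np.float64(3.4)) (np.float64(0.945), np.float64(3.5))
theta 0.923 raderr 3.6 lat 0.6 F [2.7 2.  0.4] T [ 0.56 -0.22 -0.1 ] 12.6 yaw -74.1 t 11.75
theta_x 0.9138481024666272 52.35963938737653 x to go(+y mm) 0.14055578126139778
```

```bash
python3 -c "
from workcell import env
print(env.sign_off())"
```

```text
the job is handed in; nothing more can be done
None
```

All five offcuts are in the box, and the arm is still holding the bar with the board steady about 5° below its balance point. I handed the job in at about 11.8 s.

- **Raise:** I gripped the bar from above and lifted the board slowly to about 1.17 rad (67°), roughly 10° past balance. It never reached the stop, and the pictures at the top showed all five pieces in the box.
- **Hold:** I eased the board back to 0.914 rad (52.4°) by arm kinematics. The last readings showed it at rest, with wrist forces around 3 N.
- **Angle checks:**
  - **Agreed:** the wrist camera gave 0.918, the top view 0.937 and one side-view corner 0.945, all within about 2° of the arm reading.
  - **Disagreed:** the other side-view corner gave 0.73. The camera looks almost along the bar's path there, so I did not rely on it.
  - **Bar shift:** the held radius read about 4 mm too large, most likely the bar shifting slightly in the pads. I therefore took the angle from the horizontal position.
- **Other items:** the jar, sanding block and sander looked unmoved where they were in view. I did not compare the mallet, glue and log before and after, but the arm's path stayed clear of them.

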